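# Take the slim case out of the lever arch recipe file

### The job

Take the slim hard case out of the open recipe file: lift the lever so that the rings spring open, lift the case off the two posts, and lay it flat, right way up and about in the middle of the light wooden tray, without shoving the tray along. Press the lever right down again so that the rings stay shut over the pages left in the file, and leave the garlic bulb and the little book where they are.

Things in the scene. Friction and masses are not known exactly. Their poses are not given: they have to be found in the camera images.
- file: Lever arch recipe file lying open, immovable, 216 mm (its x) by 380 mm (its y), board 3 mm thick. Origin: under the middle of the spine, on the worktop; x runs along the spine away from the robot, y to the left cover, z up. A block of pages lies on the right cover: its top is 11 mm above the worktop. All file positions below are in this frame (x, y, z mm).
- posts (a point): Point midway between the tips of the two upright steel posts of the file, at (0, -80, 50). The posts are 6 mm thick, stand at x = +40 and -40 and end 50 mm above the worktop. From a rod at y = -40 two hooked steel arches (55 mm high, wire 6 mm) reach over to the post tips; open, they lean away to the left (+y) and leave the posts free, their tips then 43 mm to the left of the posts at 70 mm height.
- lever_hinge (a point): Middle of the lever's hinge, at (-82, -62, 22); the hinge axis runs along the file's x.
- lever_tip (a point): Centre of the rolled end of the steel lever: a roll 11 mm thick and 20 mm long (along the file's x, free at both ends so that fingers can pinch it endwise), 85 mm to the left (+y) of the hinge and 12 mm above it when the lever is down. The lever's strip is 14 mm wide; beneath it is free down to the spine board 3 mm above the worktop.
- lever (a joint): Lever angle in rad: 0 fully down (rings shut), 0.95 fully up (rings open); it swings up and to the right about the hinge. It works over centre: below 0.15 the spring holds it down (about 2 to 3 N at the tip to lift), above that the spring drives it up to 0.95 and holds it there; pressing it down takes about 10 to 13 N from above at the tip.
- rings (a joint): Angle of the arches in rad, driven by the lever: 0 shut on the posts, about 0.80 fully open.
- case: Slim hard grey case, 140 mm long (its x), body 52 mm wide (its y) and 30 mm high, 0.12 kg, lying on the pages. Origin: middle of the body's underside; z up. Along its +y side a punched edge 116 mm long, 22 mm wide and 3 mm thick sticks out at the bottom, with two 12 mm holes at x = +40 and -40, y = +37 mm, threaded on the posts. With the rings shut it cannot come off.
- tray: Light loose wooden tray, 206 mm (its x) by 160 mm (its y), 38 mm high, walls and floor 4 mm, hand slots in the two short ends, 0.13 kg. Origin: middle of its underside; z up.
- garlic: Garlic bulb, 56 mm, standing behind the tray; a bystander. Origin at its underside.
- green_book: Little dark book, 76 x 116 x 15 mm, lying on the file's left cover; a bystander. Origin at the middle of its underside.
Things that resemble listed ones, but are neither listed nor needed, are in the scene too. Of the things that look like the case, the smaller one is meant.

How it is judged:
By the outcome, as a careful person would: the job done as asked, in the order asked, and still so for the second after the job is handed in, with the robot touching nothing.
It also fails if it takes over 72 s, if anything falls off the work surface, if the arm or the gripper's body presses on something with over 40 N, if the wrist force passes 120 N, or if a joint passes its speed limit or range.

### The arm

A 6-joint arm with a two-finger parallel gripper is mounted at the origin on a cart in front of the work surface, level with it; the furniture and walls round the work are solid. World frame = base frame: x ahead of the robot, y to its left, z up, the work surface at z = 0. Lengths are in mm, angles in degrees, forces in N, time in s.
With the tool pointing down it reaches from about 400 to 825 mm from the base axis. Payload 7 kg.
Tool frame: the origin (TCP) lies midway between the tips of the shut fingers; the grasp point (between the pads) lies 19 mm behind it (manip.hold_point_z is the y of the grasp point in the tool frame, in mm); y points along the fingers, x is the direction in which the jaws open and shut, and the axes are right-handed (so a half turn about y gives the same grasp; the last joint's range is limited). The gripper opens to 88 mm and grips with 3 to 60 N. Pads are 19 mm wide; open, the fingers measure 130 mm over their backs; the gripper's body (78 mm by 193 mm) begins 47 mm behind the grasp point.
Start: joints at [83.6, 20.546, 0.682, 0, -70.136, -16.507], TCP at [262.739, 621.742, 226.561] pointing down, gripper open.
Joint ranges: [-176.03, 176.03], [-82.01, 121.73], [-58.28, 71.71], [-173.87, 95.51], [-174.79, -0.11], [-173.66, 173.66]. Speed limits (degrees/s): [136.94, 136.94, 172.46, 180, 180, 180].

### API

Orientations are given as a 3x3 rotation matrix whose columns are the frame's x, y, z axes.
In Python, from rig import manip, capture, get_calibration, job, regions_of, spot_point gives the robot as it stands.
- The arm moves only by the shell command python3 -m pendant 'ROWS' [OPENING] [FORCE]. ROWS is JSON, a list that holds one entry, the list of rows, each a list of 6 numbers: the shift along the tool's x, y, z scaled (see below), then the turn, a rotation vector about the tool's x, y, z scaled (see below). In form: [[[x, y, z, ax, ay, az], ...]]. A call has 1 to 12 rows; each row shifts and turns the commanded pose from where the row before left it, along the tool's axes as they then stand; what a row does not reach is not made up. The controller multiplies each number of a shift by 0.03 m and each number of a turn by 360 degrees. A row lasts 1/12 s, in which the tool goes at most 41.7 mm and 7.16 degrees, less where a joint would pass 70% of its speed; a pose out of reach is approached as far as the arm can. A call with a number of a shift or a turn outside -1 to 1 is refused whole. A call with a gripper value outside its range is refused whole. OPENING is the closure, from 0 (fully open) to 1 (shut), set as the call begins (- or left out, the last holds). The fingers move at their own pace and stop on an object; FORCE is the grip in N (left out, the last holds). Time passes only in rows, so rows that do not move let the fingers close. It gives the time, the measured TCP pose, the force and the opening at its end, in the units of the state.
- manip.get_obs(): the state, without advancing time (a new reading comes with each control period).
- capture(name): name is "side" or "top"; returns (picture, depth): 420x560x3 uint8, red, green, blue; 420x560 float32, mm along the optical axis (not along the pixel's ray), 0 where there is no reading.
- get_calibration(name): a dict with "vfov" (degrees; the focal length in pixels is half the picture's height over the tangent of half this angle, whatever the lens; pixels are square), "cx", "cy" (the principal point, pixels), "k1" (the pictures are not rectified: a ray, as slopes to the right and down, at radius r is drawn at 1 + k1 r^2 times it, then the intrinsics apply), "pose" (4x4, takes a point from camera to world coordinates). Camera axes: x right, y down, z forward; pixel columns grow to the right and rows downward; lengths in mm; the calibration is good to about 2 mm. A picture is of the moment at which its call begins. get_calibration takes no time and is no camera call.
- job.close_job(): hands the job in, once; it reports no verdict.
Trained networks look in the newest picture that a camera, given by its name, has taken for a name from the list of things; names that differ only in an ending like _2 or _b are one class to them, and where a whole thing is asked for, a point or a joint stands for the part that bears it (a point fixed in the world has none). Each returns a list of dicts, best first, with "confidence" (0 to 1); they miss things now and then, are a little off and sometimes report something else, mostly with a low value. They report only what shows in the picture. A call takes as long as a camera call. They do not tell look-alikes from the thing itself.
- regions_of(camera, thing): "mask" (420x560 bool, what is visible of it) and "extent" ([left, top, right, bottom] in pixels, round what is visible of it).
- spot_point(camera, thing): "point" ([column, row] in pixels: a listed point, or the origin of a listed thing).
The state is a dict: "time": time; "joints": joint angles; "joint_velocities": joint speeds; "effort": joint torques, N m; "tool_pos": TCP position; "tool_rot": TCP orientation; "contact_force": force on the tool from outside, world axes, zero at the start; "wrist_torque": the same for the moment, N m; "width": opening from 0.0 (shut) to 1.0 (fully open).
Only numpy, scipy, OpenCV 4.12 (cv2) and the standard library are available. Lean on these libraries where they do the work, as an engineer would, in place of code of your own. Each camera call takes 0.05 s, during which the arm holds its last target. There are 200 camera calls.

## Working session

There is one attempt and no reset: what is moved stays moved. The work goes in short steps, Python scripts to look and compute and a shell command to move; the robot and the scene stay as the last step left them, time stands still between calls to the robot, and variables do not carry over. Pictures are saved under pics/ and viewed, about 8 in all and at most 12, crops included, and the job is handed in when it is done.

```bash
ls; mkdir -p pics
cat > h.py <<'E'
import numpy as np, cv2
from rig import manip, capture, get_calibration, job, regions_of, spot_point
def cal(n):
    c=get_calibration(n); f=210/np.tan(np.radians(c["vfov"])/2); return c,f,np.array(c["pose"])
def ray(n,u,v):
    c,f,P=cal(n); d=np.array([(u-c["cx"])/f,(v-c["cy"])/f],float); s=d.copy()
    for _ in range(20): s=d/(1+c["k1"]*(s@s))
    return P[:3,:3]@np.array([s[0],s[1],1]),P[:3,3]
def atz(n,u,v,z):
    d,o=ray(n,u,v); return o+d*(z-o[2])/d[2]
def atd(n,u,v,dep):
    d,o=ray(n,u,v); return o+d*dep
def cloud(n,dep):
    c,f,P=cal(n); v,u=np.mgrid[0:420,0:560]; x=(u-c["cx"])/f; y=(v-c["cy"])/f; a,b=x.copy(),y.copy()
    for _ in range(20):
        k=1+c["k1"]*(a*a+b*b); a,b=x/k,y/k
    return np.stack([a,b,np.ones_like(a)],-1)*dep[...,None]@P[:3,:3].T+P[:3,3]
def proj(n,p):
    c,f,P=cal(n); q=P[:3,:3].T@(np.array(p)-P[:3,3]); s=q[:2]/q[2]; s=s*(1+c["k1"]*(s@s)); return s*f+[c["cx"],c["cy"]]
def save(n,name):
    im,d=capture(n); cv2.imwrite(f"pics/{name}.png",im[...,::-1]); np.save(f"/tmp/{n}.npy",d); return im,d
E
python3 - <<'E'
from h import *
np.set_printoptions(precision=1,suppress=True)
for n in("top","side"):
    im,d=save(n,n+"0")
    C=cloud(n,d)
    print(n,cal(n)[2])
    for t in["file","posts","lever_hinge","lever_tip","case","tray","garlic","green_book"]:
        for r in spot_point(n,t)[:3]:
            u,v=r["point"]; print(t,"%.2f"%r["confidence"],np.array([u,v]),C[int(np.clip(v,0,419)),int(np.clip(u,0,559))])
print(manip.hold_point_z, manip.get_obs())
E
```

```text
pics
top [[  -0.    -1.     0.2  239.7]
 [  -1.     0.     0.    60.9]
 [  -0.    -0.2   -1.  1478.7]
 [   0.     0.     0.     1. ]]
file 0.82 [209.1 197.4] [562.2 268.4  -0.7]
posts 0.81 [232.5 198.3] [554.4 195.9  10.6]
lever_hinge 0.94 [226.5 223.3] [475.8 214.2  19.2]
case 0.90 [248.  196.7] [553.3 145.   37.9]
case 0.62 [216.8 284.3] [292.9 242.8  43.3]
tray 0.93 [382.4 220.2] [ 473.8 -261.3    1.8]
garlic 0.74 [365.3 139.5] [ 721.4 -218.4   40.1]
green_book 0.88 [169.8 188.5] [592.2 391.2   9.7]
side [[   0.9   -0.2    0.3  224.9]
 [  -0.3   -0.4    0.8 -811.7]
 [  -0.    -0.9   -0.5  544.3]
 [   0.     0.     0.     1. ]]
file 0.92 [273.2 209.8] [559.1 254.3   2.5]
posts 0.87 [276.6 205.5] [574.9 271.1   6.7]
lever_hinge 0.95 [250.6 216.4] [476.2 229.4   3.3]
lever_tip 0.61 [249.1 198.4] [492.4 298.6  32.7]
case 0.93 [191.5 224.8] [293.2 198.2  23.6]
case 0.79 [277.8 219.5] [531.6 129.6  31.8]
tray 0.97 [307.7 317.4] [ 469.  -252.5    3.2]
garlic 0.65 [406.  286.1] [ 712.4 -243.3   12.9]
green_book 0.56 [268.1 190. ] [579.7 374.2  17.8]
-18.8 {'time': 0.9, 'joints': array([ 83.6,  20.5,   0.7,  -0. , -70.1, -16.5]), 'joint_velocities': array([0. , 0. , 0.1, 0. , 0. , 0.1]), 'effort': array([  0. , -58.2,  29.3,   7. ,   0. ,  -0. ]), 'tool_pos': array([262.7, 621.7, 226.6]), 'tool_rot': array([[-0.4,  0. ,  0.9],
       [-0.9,  0. , -0.4],
       [-0. , -1. , -0. ]]), 'contact_force': array([-0.8,  0.3,  0. ]), 'wrist_torque': array([-0., -0.,  0.]), 'width': 0.9988211637781057}
```

View pictures.

Run:
```python
import cv2
a=cv2.imread("pics/top0.png")[110:320,110:450]; cv2.imwrite("pics/top0c.png",cv2.resize(a,None,fx=2.3,fy=2.3,interpolation=2))
a=cv2.imread("pics/side0.png")[150:350,130:430]; cv2.imwrite("pics/side0c.png",cv2.resize(a,None,fx=2.6,fy=2.6,interpolation=2))
```

```text
(no output)
```

View pics/top0c.png

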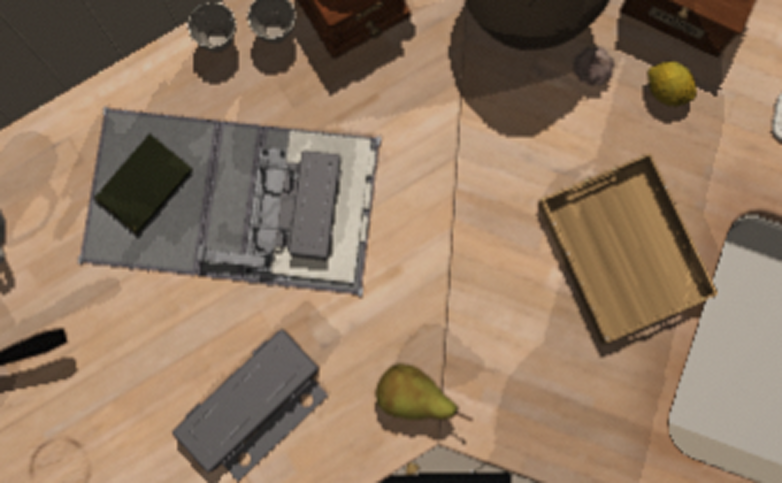

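View pics/side0c.png

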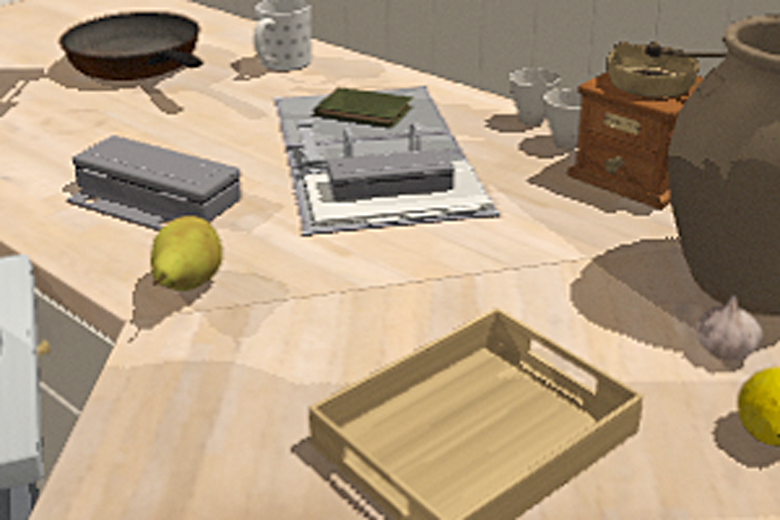

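Run:
```python
from h import *
np.set_printoptions(precision=1,suppress=True)
n="top"; im,d=save(n,"top1"); C=cloud(n,d)
for cc in [(106,109),(380,138),(362,294),(80,262)]:
    print("filecorner",atz(n,cc[0]/2.3+110,cc[1]/2.3+110,3))
def rect(P): 
    r=cv2.minAreaRect(P[:,:2].astype(np.float32)); return np.array(r[0]),r[1],r[2]
for r in regions_of(n,"file")[:1]:
    e=r["extent"]; q=C[r["mask"]]; print("file",r["confidence"],e,rect(q[(q[:,2]<60)]))
for r in regions_of(n,"case")[:2]:
    q=C[r["mask"]]; z=np.percentile(q[:,2],80); t=q[abs(q[:,2]-z)<5]; print("case",r["confidence"],z,rect(t),t.mean(0))
for r in regions_of(n,"tray")[:1]:
    q=C[r["mask"]]; print("tray",np.percentile(q[:,2],[5,50,95]));t=q[(q[:,2]>25)]; print(rect(t),len(t))
    c=cv2.convexHull(np.argwhere(r["mask"])[:,::-1].astype(np.float32))
    print("tray38",rect(np.array([atz(n,*p[0],38) for p in c])))
q=C[120:240,140:280].reshape(-1,3)
t=q[(q[:,2]>44)&(q[:,2]<90)]; print("high",len(t)); print(t[::max(1,len(t)//25)])
# world yaw for garlic etc
```

```text
filecorner [694.3 435.2   3. ]
filecorner [641.2  60.7   3. ]
filecorner [429.2  90.5   3. ]
filecorner [482.8 466.4   3. ]
file 0.88 [144.7, 160.4, 276.3, 235.7] (array([564.4, 267.7]), (385.4513854980469, 219.21554565429688), 81.71732330322266)
case 0.86 41.56136114164747 (array([294.7, 243. ]), (73.35760498046875, 191.331787109375), 40.66689682006836) [293.7 242.5  40.4]
case 0.8 41.50441628885956 (array([545.4, 152.7]), (59.99251937866211, 140.92074584960938), 83.1065444946289) [544.5 149.6  40.4]
tray [-2.5  3.5 35.6]
(array([ 421.4, -116.7]), (206.80262756347656, 464.16961669921875), 21.632793426513672) 424
tray38 (array([ 475.8, -254.1]), (207.3521728515625, 166.26046752929688), 21.37013053894043)
high 478
[[784.8 400.8  89.2]
 [791.7 229.2  55.1]
 [789.3 393.5  68.2]
 [779.9  99.6  66. ]
 [785.  311.2  63.3]
 [783.6  60.1  44.4]
 [779.7 225.5  60.8]
 [780.3 408.8  67.8]
 [778.5 103.5  44.4]
 [772.1 188.8  60.5]
 [776.8 410.6  60. ]
 [771.1 122.   48.2]
 [770.6 208.5  48.7]
 [775.3 413.8  46.8]
 [762.8 296.2  60.7]
 [761.1 293.9  56.1]
 [762.3 435.6  58. ]
 [760.7 439.8  53.6]
 [748.6 459.4  71.8]
 [747.2 463.2  57.7]
 [603.8 134.6  45.7]
 [590.3 194.   57.8]
 [563.3 123.3  45.2]
 [524.6 151.1  44. ]
 [512.  210.   55.4]
 [482.3 166.7  45.5]]
```

```bash
cat >> h.py <<'E'
FO=np.array([563,266.]); FY=np.radians(-8.4)
ex=np.array([np.cos(FY),np.sin(FY)]); ey=np.array([-ex[1],ex[0]])
def F(x,y,z): return np.r_[FO+x*ex+y*ey,z]
def plan(pos,yaw,R=None,p=None):
    """total turn (units of tool y) and total shift (units, after the turn, vertical tool with x axis at yaw mod 180)"""
    o=manip.get_obs(); R=np.array(o["tool_rot"]) if R is None else R; p=np.array(o["tool_pos"]) if p is None else p
    cur=np.degrees(np.arctan2(R[1,0],R[0,0])); dy=(yaw-cur+90)%180-90
    a=np.radians(cur+dy); X=np.array([np.cos(a),np.sin(a),0]); Y=np.array([0,0,-1.]); R2=np.c_[X,Y,np.cross(X,Y)]
    # residual turn incl. tilt
    from scipy.spatial.transform import Rotation as Ro
    rv=Ro.from_matrix(R.T@R2).as_rotvec(degrees=True)
    print("dyaw %.1f turn units"%dy,np.round(rv/360,4),"shift units",np.round(R2.T@(np.array(pos)-p)/30,3)); return R2
E
python3 - <<'E'
from h import *
t=F(-82,23,0); print(t); plan([*t[:2],110],-8.4); plan([*t[:2],20],-8.4)
n="top"; C=cloud(n,np.load("/tmp/top.npy")); q=C.reshape(-1,3); f=np.c_[(q[:,:2]-FO)@ex,(q[:,:2]-FO)@ey,q[:,2]]
m=(abs(f[:,0]+82)<25)&(f[:,1]>-75)&(f[:,1]<50)&(f[:,2]>18)&(f[:,2]<60)
print(np.round(f[m]))
E
```

```text
[485.23957835 300.732072     0.        ]
dyaw -75.5 turn units [0.     0.2097 0.    ] shift units [-8.9    3.885  9.502]
dyaw -75.5 turn units [0.     0.2097 0.    ] shift units [-8.9    6.885  9.502]
[[-73.  26.  35.]
 [-73.  23.  36.]
 [-73.  20.  37.]
 [-76.  26.  33.]
 [-77.  22.  38.]
 [-76.  20.  36.]
 [-75.  18.  30.]
 [-80.  25.  39.]
 [-79.  23.  33.]
 [-80.  18.  40.]
 [-78.  17.  33.]
 [-77.  15.  28.]
 [-77.  11.  30.]
 [-76.   9.  26.]
 [-76.   5.  30.]
 [-76.   3.  28.]
 [-75.   1.  23.]
 [-83.  24.  39.]
 [-82.  22.  33.]
 [-82.  19.  37.]
 [-80.  17.  28.]
 [-80.  14.  30.]
 [-79.  12.  25.]
 [-79.   8.  28.]
 [-78.   6.  24.]
 [-78.   3.  26.]
 [-78.   0.  22.]
 [-78.  -4.  29.]
 [-77.  -7.  27.]
 [-78. -10.  30.]
 [-76. -12.  24.]
 [-77. -16.  30.]
 [-75. -18.  21.]
 [-75. -24.  23.]
 [-71. -54.  21.]
 [-71. -57.  25.]
 [-71. -60.  24.]
 [-70. -63.  23.]
 [-85.  28.  30.]
 [-85.  25.  33.]
 [-86.  21.  37.]
 [-85.  19.  33.]
 [-84.  16.  31.]
 [-84.  13.  33.]
 [-83.  10.  30.]
 [-82.   8.  28.]
 [-82.   5.  27.]
 [-82.   2.  27.]
 [-81.  -1.  24.]
 [-81.  -5.  31.]
[... 1407 characters left out ...]
-80. -65.  25.]
 [-89. -11.  27.]
 [-88. -14.  24.]
 [-89. -18.  32.]
 [-88. -20.  25.]
 [-87. -23.  23.]
 [-87. -26.  26.]
 [-87. -29.  25.]
 [-86. -31.  20.]
 [-87. -36.  28.]
 [-86. -38.  27.]
 [-85. -41.  25.]
 [-85. -44.  24.]
 [-84. -47.  24.]
 [-83. -49.  19.]
 [-85. -54.  31.]
 [-83. -56.  23.]
 [-83. -59.  24.]
 [-83. -62.  24.]
 [-82. -64.  20.]
 [-89. -35.  24.]
 [-89. -39.  26.]
 [-88. -41.  25.]
 [-88. -45.  27.]
 [-87. -47.  21.]
 [-86. -53.  21.]
 [-87. -57.  25.]
 [-87. -60.  28.]
 [-85. -62.  21.]
 [-85. -65.  18.]
 [-89. -59.  20.]
 [-89. -63.  25.]
 [-88. -65.  21.]
 [-93. -55.  26.]
 [-93. -61.  27.]
 [-91. -63.  21.]
 [-91. -66.  23.]
 [-95. -60.  22.]
 [-94. -63.  20.]]
```

```bash
python3 -m pendant '[[[0,0,0,0,0.0191,0],[0,0,0,0,0.0191,0],[0,0,0,0,0.0191,0],[0,0,0,0,0.0191,0],[0,0,0,0,0.0191,0],[0,0,0,0,0.0191,0],[0,0,0,0,0.0191,0],[0,0,0,0,0.0191,0],[0,0,0,0,0.0191,0],[0,0,0,0,0.0191,0],[0,0,0,0,0.0191,0]]]' 0.2 15
python3 -m pendant '[[[-0.74,0.32,0.79,0,0,0],[-0.74,0.32,0.79,0,0,0],[-0.74,0.32,0.79,0,0,0],[-0.74,0.32,0.79,0,0,0],[-0.74,0.32,0.79,0,0,0],[-0.74,0.32,0.79,0,0,0],[-0.74,0.32,0.79,0,0,0],[-0.74,0.32,0.79,0,0,0],[-0.74,0.32,0.79,0,0,0],[-0.74,0.32,0.79,0,0,0],[-0.74,0.32,0.79,0,0,0],[-0.74,0.32,0.79,0,0,0]]]'
python3 - <<'E'
from h import *
t=F(-82,23,0);plan([*t[:2],20],-8.4)
E
```

```text
time: 2.02
tool_pos: [262.8, 621.7, 226.6]
tool_rot: [[-0.988, 0.0, -0.154], [0.154, 0.0, -0.988], [-0.0, -1.0, -0.0]]
contact_force: [0.5, -0.5, 0.3]
width: 0.805
time: 3.02
tool_pos: [484.7, 299.7, 111.2]
tool_rot: [[-0.989, 0.0, -0.148], [0.148, 0.0, -0.989], [-0.0, -1.0, -0.001]]
contact_force: [0.6, 0.2, -0.7]
width: 0.798
dyaw 0.1 turn units [ 0.0001 -0.0004 -0.0001] shift units [-0.013  3.042 -0.038]
```

```bash
python3 -m pendant '[[[0,0.5,0,0,0,0],[0,0.5,0,0,0,0],[0,0.5,0,0,0,0],[0,0.5,0,0,0,0],[0,0.5,0,0,0,0],[0,0.5,0,0,0,0],[0,0,0,0,0,0],[0,0,0,0,0,0]]]' 0.2 15
python3 -m pendant '[[[0,0,0,0,0,0],[0,0,0,0,0,0],[0,0,0,0,0,0],[0,0,0,0,0,0],[0,0,0,0,0,0],[0,0,0,0,0,0],[0,0,0,0,0,0],[0,0,0,0,0,0]]]' 1 25
```

```text
time: 3.68
tool_pos: [483.7, 300.6, 21.0]
tool_rot: [[-0.989, -0.001, -0.148], [0.148, -0.001, -0.989], [0.001, -1.0, 0.002]]
contact_force: [0.4, 0.2, 0.6]
width: 0.798
time: 4.35
tool_pos: [484.0, 300.9, 21.4]
tool_rot: [[-0.989, 0.0, -0.149], [0.149, 0.0, -0.989], [-0.0, -1.0, -0.0]]
contact_force: [0.5, -1.5, -0.2]
width: 0.255
```

Run:
```python
from h import *
im,d=save("side","side1"); a=cv2.imread("pics/side1.png")[150:270,190:350]; cv2.imwrite("pics/side1c.png",cv2.resize(a,None,fx=4.5,fy=4.5,interpolation=2))
r=85.84;a0=np.arctan2(12,85)
for q in np.linspace(0,.95,9): print("%.3f"%q, np.round([(85-r*np.cos(a0+q))/30,-(r*np.sin(a0+q)-12)/30],3)) # tool z (right), tool y
```

```text
0.000 [0. 0.]
0.119 [ 0.067 -0.333]
0.237 [ 0.174 -0.655]
0.356 [ 0.317 -0.963]
0.475 [ 0.497 -1.251]
0.594 [ 0.709 -1.517]
0.712 [ 0.951 -1.755]
0.831 [ 1.219 -1.963]
0.950 [ 1.511 -2.137]
```

View pics/side1c.png

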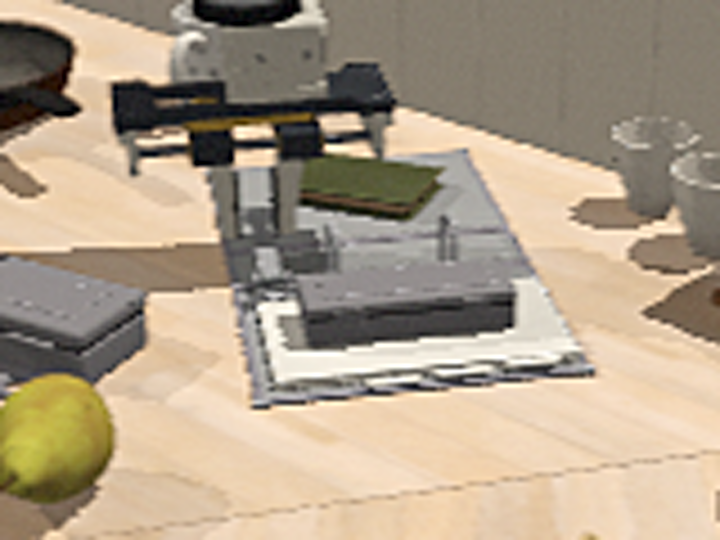

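```bash
python3 -m pendant '[[[0,-0.33,0.07,0,0,0],[0,-0.32,0.11,0,0,0],[0,-0.31,0.14,0,0,0],[0,-0.29,0.18,0,0,0],[0,-0.27,0.21,0,0,0],[0,-0.24,0.24,0,0,0],[0,-0.21,0.27,0,0,0],[0,-0.17,0.29,0,0,0],[0,0,0,0,0,0],[0,0,0,0,0,0]]]'
python3 -m pendant '[[[0,0,0,0,0,0],[0,0,0,0,0,0],[0,0,0,0,0,0],[0,0,0,0,0,0]]]' 0.4
python3 -m pendant '[[[0,-1,0,0,0,0],[0,-1,0,0,0,0],[0,-1,0,0,0,0],[0,-1,0,0,0,0],[0,0,0,0,0,0]]]'
python3 - <<'E'
from h import *
im,d=save("side","side2"); a=cv2.imread("pics/side2.png")[150:270,190:350]; cv2.imwrite("pics/side2c.png",cv2.resize(a,None,fx=4.5,fy=4.5,interpolation=2))
c=F(0,-117,0); R2=plan([*c[:2],115],81.6); print(c)
E
```

```text
time: 5.23
tool_pos: [478.6, 256.0, 86.5]
tool_rot: [[-0.989, 0.003, -0.149], [0.149, 0.001, -0.989], [-0.002, -1.0, -0.001]]
contact_force: [4.9, -3.2, 1.6]
width: 0.22
time: 5.57
tool_pos: [477.0, 256.1, 85.4]
tool_rot: [[-0.989, -0.0, -0.149], [0.149, -0.0, -0.989], [0.0, -1.0, 0.0]]
contact_force: [0.0, -0.1, -1.0]
width: 0.464
time: 5.98
tool_pos: [479.6, 258.1, 211.8]
tool_rot: [[-0.989, 0.007, -0.147], [0.147, 0.005, -0.989], [-0.006, -1.0, -0.007]]
contact_force: [1.7, 1.0, 0.8]
width: 0.599
dyaw -89.9 turn units [1.100e-03 2.497e-01 1.000e-04] shift units [-3.21   3.131 -2.745]
[545.90828566 150.25513704   0.        ]
```

View pics/side2c.png

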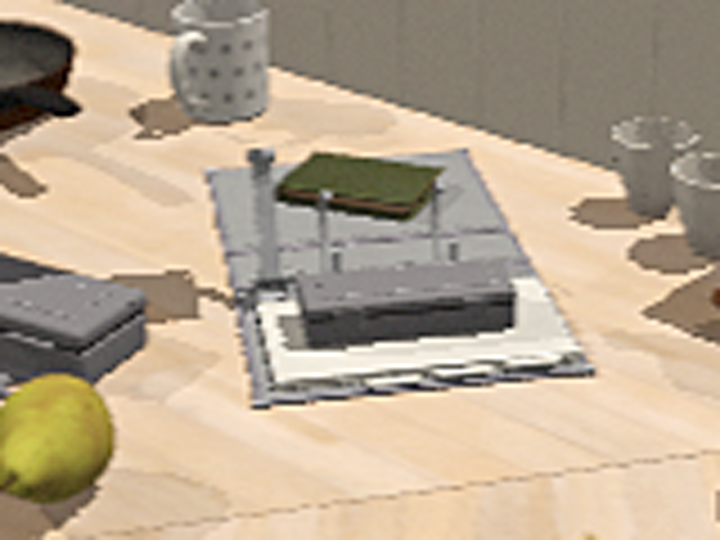

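```bash
python3 -c "
from h import *
print(manip.get_obs()['joints'])"
```

```text
[ 4.89844084e+01  8.69392051e+00 -1.77775741e+01  3.96338322e-02
 -6.31700551e+01 -5.75053724e+01]
```

```bash
python3 -m pendant '[[[0,0,0,0,0.0198,0],[0,0,0,0,0.0198,0],[0,0,0,0,0.0198,0],[0,0,0,0,0.0198,0],[0,0,0,0,0.0198,0],[0,0,0,0,0.0198,0],[0,0,0,0,0.0198,0],[0,0,0,0,0.0198,0],[0,0,0,0,0.0198,0],[0,0,0,0,0.0198,0],[0,0,0,0,0.0198,0],[0,0,0,0,0.0198,0]]]' 0.25 25
python3 -m pendant '[[[0,0,0,0,0.012,0],[-0.46,0,-0.39,0,0,0],[-0.46,0.2,-0.39,0,0,0],[-0.46,0.4,-0.39,0,0,0],[-0.46,0.5,-0.39,0,0,0],[-0.46,0.5,-0.39,0,0,0],[-0.46,0.5,-0.39,0,0,0],[-0.46,0.5,-0.39,0,0,0],[0,0.45,0,0,0,0],[0,0,0,0,0,0],[0,0,0,0,0,0]]]'
python3 - <<'E'
from h import *
o=manip.get_obs();print(o["joints"])
im,d=save("top","top2");C=cloud("top",d)
for r in spot_point("top","posts")[:2]: print(r)
im,d=save("side","side3"); a=cv2.imread("pics/side3.png")[150:270,190:350]; cv2.imwrite("pics/side3c.png",cv2.resize(a,None,fx=4.5,fy=4.5,interpolation=2))
c=F(0,-117,0); plan([*c[:2],19],81.6)
E
```

```text
time: 7.03
tool_pos: [476.6, 255.9, 204.4]
tool_rot: [[0.077, -0.001, -0.997], [0.997, -0.001, 0.077], [-0.001, -1.0, 0.001]]
contact_force: [-0.2, -0.1, 0.7]
width: 0.751
time: 7.95
tool_pos: [543.3, 148.0, 112.8]
tool_rot: [[0.147, -0.003, -0.989], [0.989, -0.002, 0.147], [-0.002, -1.0, 0.002]]
contact_force: [-0.0, 0.2, 1.0]
width: 0.75
[ 3.51495098e+01  1.60086608e+01 -2.21108850e+01 -8.92177744e-03
 -5.20543958e+01 -1.33568610e+02]
{'point': [236.8, 194.2], 'confidence': 0.76}
dyaw -0.1 turn units [0.0001 0.0001 0.0001] shift units [ 0.039  3.195 -0.046]
```

View pics/side3c.png

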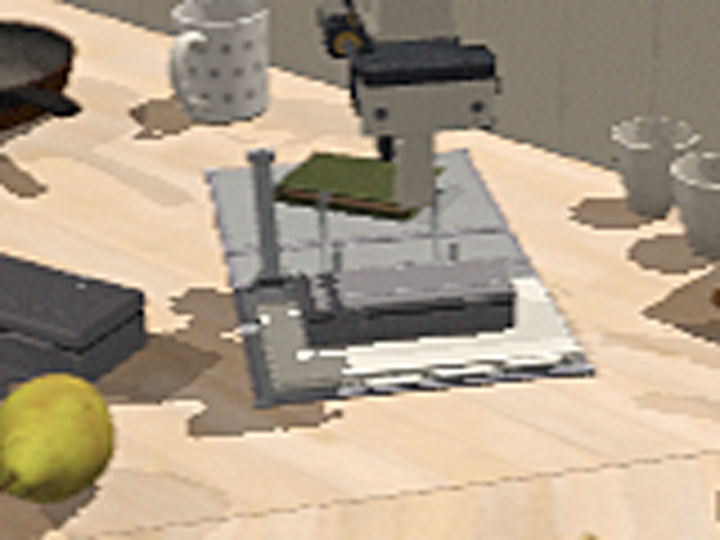

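```bash
python3 -m pendant '[[[0.04,0.5,-0.05,0,0,0],[0,0.5,0,0,0,0],[0,0.5,0,0,0,0],[0,0.5,0,0,0,0],[0,0.4,0,0,0,0],[0,0.3,0,0,0,0],[0,0.25,0,0,0,0],[0,0.15,0,0,0,0],[0,0,0,0,0,0]]]'
python3 -m pendant '[[[0,0,0,0,0,0],[0,0,0,0,0,0],[0,0,0,0,0,0],[0,0,0,0,0,0],[0,0,0,0,0,0],[0,0,0,0,0,0]]]' 1 25
```

```text
time: 8.85
tool_pos: [545.6, 149.7, 20.6]
tool_rot: [[0.146, -0.001, -0.989], [0.989, -0.0, 0.146], [-0.0, -1.0, 0.0]]
contact_force: [-0.6, -0.3, -0.3]
width: 0.75
time: 9.35
tool_pos: [546.3, 149.9, 21.8]
tool_rot: [[0.146, 0.001, -0.989], [0.989, 0.001, 0.146], [0.001, -1.0, -0.001]]
contact_force: [-1.5, 1.7, 5.4]
width: 0.591
```

```bash
python3 -m pendant '[[[0,-0.1,0,0,0,0],[0,-0.2,0,0,0,0],[0,-0.2,0,0,0,0],[0,-0.2,0,0,0,0],[0,-0.2,0,0,0,0]]]'
python3 -m pendant '[[[0,-0.25,0,0,0,0],[0,-0.25,0,0,0,0],[0,-0.25,0,0,0,0],[0,-0.4,0,0,0,0],[0,-0.5,0,0,0,0],[0,-0.5,0,0,0,0],[0,-0.5,0,0,0,0],[0,-0.4,0,0,0,0],[0,-0.2,0,0,0,0],[0,0,0,0,0,0]]]'
python3 - <<'E'
from h import *
im,d=save("side","side4"); a=cv2.imread("pics/side4.png")[110:290,180:400]; cv2.imwrite("pics/side4c.png",cv2.resize(a,None,fx=3.3,fy=3.3,interpolation=2))
print(manip.get_obs()["joints"])
t=np.array([475.8,-254.1]); y=21.4; plan([*t,140],y+90)
E
```

```text
time: 9.77
tool_pos: [545.8, 149.7, 48.7]
tool_rot: [[0.146, 0.0, -0.989], [0.989, 0.0, 0.146], [0.0, -1.0, -0.0]]
contact_force: [0.4, 2.3, -3.3]
width: 0.593
time: 10.6
tool_pos: [546.3, 149.6, 147.4]
tool_rot: [[0.146, 0.002, -0.989], [0.989, 0.001, 0.146], [0.001, -1.0, -0.002]]
contact_force: [0.9, 0.2, -0.2]
width: 0.59
[ 3.51210235e+01  1.41220881e+01 -1.96852716e+01  2.25065478e-04
 -5.61334501e+01 -1.33538851e+02]
dyaw 29.8 turn units [ 0.0001 -0.0828  0.0001] shift units [-11.671   0.208   7.08 ]
```

View pics/side4c.png

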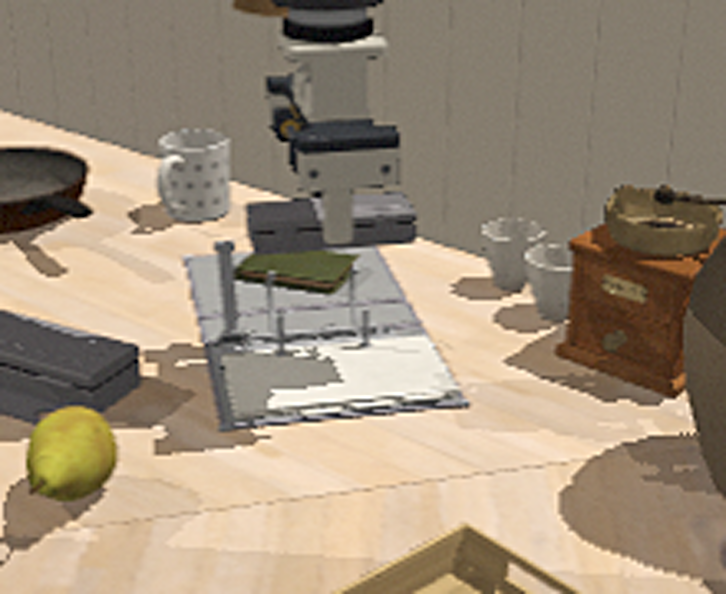

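```bash
python3 -m pendant '[[[0,0,0,0,-0.0166,0],[0,0,0,0,-0.0166,0],[0,0,0,0,-0.0166,0],[0,0,0,0,-0.0166,0],[0,0,0,0,-0.0166,0],[0,0,0,0,0,0],[-0.4,0,0.25,0,0,0],[-0.7,0,0.42,0,0,0]]]'
python3 -m pendant '[[[-0.85,0,0.515,0,0,0],[-0.85,0,0.515,0,0,0],[-0.85,0,0.515,0,0,0],[-0.85,0,0.515,0,0,0],[-0.85,0,0.515,0,0,0],[-0.85,0,0.515,0,0,0],[-0.85,0,0.515,0,0,0],[-0.85,0,0.515,0,0,0],[-0.85,0,0.515,0,0,0],[-0.85,0,0.515,0,0,0],[-0.85,0,0.515,0,0,0],[-0.6,0,0.4,0,0,0]]]'
python3 - <<'E'
from h import *
n="side"; im,d=save(n,"side5"); C=cloud(n,d); o=manip.get_obs(); print(o["joints"])
r=regions_of(n,"tray")[0]; print(r["confidence"])
q=C[r["mask"]]; q=q[abs(q[:,2])<60]; rr=cv2.minAreaRect(q[:,:2].astype(np.float32)); print(rr)
m=q[(q[:,2]>30)&(q[:,2]<45)]; print(cv2.minAreaRect(m[:,:2].astype(np.float32)))
plan([475.8,-254.1,60],111.4)
E
```

```text
time: 11.32
tool_pos: [539.1, 112.0, 144.7]
tool_rot: [[-0.364, -0.001, -0.931], [0.931, -0.001, -0.364], [-0.0, -1.0, 0.001]]
contact_force: [2.2, -1.7, -1.6]
width: 0.592
time: 12.32
tool_pos: [477.7, -235.1, 145.0]
tool_rot: [[-0.362, -0.001, -0.932], [0.932, 0.0, -0.362], [0.0, -1.0, 0.001]]
contact_force: [-0.5, -0.1, -1.3]
width: 0.591
[-5.29881412e+00  1.12904462e+01 -2.37141856e+01  4.18562655e-02
 -5.51054121e+01 -6.35648709e+01]
0.76
((491.92108154296875, -230.31961059570312), (253.37722778320312, 204.87557983398438), 21.772884368896484)
((478.6108093261719, -256.5838623046875), (209.0643768310547, 163.34878540039062), 21.035850524902344)
dyaw 0.3 turn units [-0.0003 -0.0009  0.0001] shift units [-0.555  2.827  0.274]
```

```bash
python3 -m pendant '[[[-0.35,0,0.13,0,0,0],[-0.35,0.3,0.13,0,0,0],[0,0.6,0,0,0,0],[0,0.6,0,0,0,0],[0,0.6,0,0,0,0],[0,0.5,0,0,0,0],[0,0.4,0,0,0,0],[0,0.4,0,0,0,0],[0,0.3,0,0,0,0],[0,0.2,0,0,0,0],[0,0.1,0,0,0,0],[0,0,0,0,0,0]]]'
python3 -m pendant '[[[0,0.1,0,0,0,0],[0,0.1,0,0,0,0],[0,0,0,0,0,0]]]'
```

```text
time: 13.42
tool_pos: [479.3, -255.3, 24.9]
tool_rot: [[-0.366, -0.001, -0.931], [0.931, 0.0, -0.366], [0.001, -1.0, 0.001]]
contact_force: [-0.2, -0.1, 0.1]
width: 0.592
time: 13.67
tool_pos: [479.6, -255.3, 19.5]
tool_rot: [[-0.366, 0.0, -0.931], [0.931, 0.0, -0.366], [-0.0, -1.0, -0.0]]
contact_force: [-0.7, 0.2, -1.0]
width: 0.59
```

```bash
python3 -m pendant '[[[0,0.06,0,0,0,0],[0,0.05,0,0,0,0],[0,0.05,0,0,0,0],[0,0,0,0,0,0],[0,0,0,0,0,0]]]'
python3 -m pendant '[[[0,0,0,0,0,0],[0,0,0,0,0,0],[0,0,0,0,0,0],[0,0,0,0,0,0],[0,0,0,0,0,0]]]' 0.25
python3 -m pendant '[[[0,-0.3,0,0,0,0],[0,-0.6,0,0,0,0],[0,-1,0,0,0,0],[0,-1,0,0,0,0],[0,-1,0,0,0,0],[0,-1,0,0,0,0]]]'
python3 - <<'E'
from h import *
print(manip.get_obs()["joints"])
t=F(-82,-22,0); plan([*t[:2],170],-8.4)
E
```

```text
time: 14.08
tool_pos: [479.7, -255.3, 14.8]
tool_rot: [[-0.366, 0.0, -0.931], [0.931, -0.0, -0.366], [-0.0, -1.0, -0.0]]
contact_force: [0.2, -0.7, -0.6]
width: 0.586
time: 14.5
tool_pos: [479.6, -255.3, 14.8]
tool_rot: [[-0.366, 0.0, -0.931], [0.931, -0.0, -0.366], [-0.0, -1.0, -0.0]]
contact_force: [0.5, -0.2, 0.2]
width: 0.756
time: 15.0
tool_pos: [479.3, -255.3, 164.0]
tool_rot: [[-0.366, 0.0, -0.931], [0.931, -0.0, -0.366], [-0.0, -1.0, -0.0]]
contact_force: [1.1, 0.7, -1.0]
width: 0.75
[-7.35383020e+00  1.10780567e+01 -2.11355994e+01  5.50260008e-03
 -5.77629254e+01 -6.11650651e+01]
dyaw 60.1 turn units [ 0.00e+00 -1.67e-01 -1.00e-04] shift units [  2.51   -0.199 -16.864]
```

```bash
python3 -m pendant '[[[0,0,0,0,-0.0186,0],[0,0,0,0,-0.0186,0],[0,0,0,0,-0.0186,0],[0,0,0,0,-0.0186,0],[0,0,0,0,-0.0186,0],[0,0,0,0,-0.0186,0],[0,0,0,0,-0.0186,0],[0,0,0,0,-0.0186,0],[0,0,0,0,-0.0182,0],[0,0,0,0,0,0]]]' 0.3
python3 -m pendant '[[[0.14,0,-0.93,0,0,0],[0.14,0,-0.93,0,0,0],[0.14,0,-0.93,0,0,0],[0.14,0,-0.93,0,0,0],[0.14,0,-0.93,0,0,0],[0.14,0,-0.93,0,0,0],[0.14,0,-0.93,0,0,0],[0.14,0,-0.93,0,0,0],[0.14,0,-0.93,0,0,0],[0.14,0,-0.93,0,0,0],[0.14,0,-0.93,0,0,0],[0.14,0,-0.93,0,0,0]]]'
python3 -m pendant '[[[0.14,0,-0.93,0,0,0],[0.14,0,-0.93,0,0,0],[0.14,0,-0.93,0,0,0],[0.14,0,-0.93,0,0,0],[0.14,0,-0.93,0,0,0],[0.14,0,-0.93,0,0,0],[0,0,0,0,0,0]]]'
python3 - <<'E'
from h import *
n="top"; im,d=save(n,"top3"); C=cloud(n,d); a=im[180:320,300:440]; 
for r in regions_of(n,"tray")[:1]:
    c=cv2.convexHull(np.argwhere(r["mask"])[:,::-1].astype(np.float32)); print("tray38",r["confidence"],cv2.minAreaRect(np.array([atz(n,*p[0],38)[:2] for p in c],np.float32)))
for r in regions_of(n,"case")[:2]:
    q=C[r["mask"]]; t=q[(q[:,2]>28)&(q[:,2]<40)]; print("case",r["confidence"],t.mean(0),cv2.minAreaRect(t[:,:2].astype(np.float32)))
t=F(-82,-22.3,0); plan([*t[:2],85],-8.4)
E
```

```text
time: 15.83
tool_pos: [479.5, -255.3, 162.5]
tool_rot: [[-0.99, 0.001, -0.141], [0.141, -0.0, -0.99], [-0.001, -1.0, 0.0]]
contact_force: [1.0, 0.6, 0.4]
width: 0.698
time: 16.83
tool_pos: [478.4, 84.7, 162.4]
tool_rot: [[-0.989, 0.001, -0.15], [0.15, 0.0, -0.989], [-0.001, -1.0, -0.0]]
contact_force: [1.4, -0.6, 0.7]
width: 0.698
time: 17.42
tool_pos: [478.7, 256.6, 162.3]
tool_rot: [[-0.989, 0.001, -0.148], [0.148, 0.001, -0.989], [-0.001, -1.0, -0.001]]
contact_force: [0.6, 0.6, 0.1]
width: 0.7
tray38 0.74 ((472.0818176269531, -243.08590698242188), (139.1772003173828, 78.76318359375), 22.58342170715332)
case 0.82 [ 476.51260277 -256.70143153   32.99022128] ((478.2126159667969, -255.28298950195312), (139.96725463867188, 57.82689666748047), 21.789318084716797)
case 0.63 [304.05926988 230.82446924  37.12879136] ((302.9126281738281, 232.33935546875), (80.07331085205078, 165.26678466796875), 40.79268264770508)
dyaw 0.1 turn units [-0.0001 -0.0003  0.0001] shift units [-0.012  2.56  -0.116]
```

```bash
python3 -m pendant '[[[0,0.4,-0.06,0,0,0],[0,0.5,0,0,0,0],[0,0.5,0,0,0,0],[0,0.5,0,0,0,0],[0,0.4,0,0,0,0],[0,0.26,0,0,0,0],[0,0,0,0,0,0]]]' 0.5
python3 -m pendant '[[[0,0,0,0,0,0],[0,0,0,0,0,0],[0,0,0,0,0,0],[0,0,0,0,0,0],[0,0,0,0,0,0],[0,0,0,0,0,0]]]' 1 50
```

```text
time: 18.15
tool_pos: [477.7, 252.7, 83.7]
tool_rot: [[-0.989, -0.002, -0.149], [0.149, -0.002, -0.989], [0.002, -1.0, 0.002]]
contact_force: [-0.4, -0.2, 0.5]
width: 0.499
time: 18.65
tool_pos: [478.6, 254.6, 85.6]
tool_rot: [[-0.989, 0.001, -0.146], [0.146, 0.001, -0.989], [-0.001, -1.0, -0.001]]
contact_force: [-0.1, -0.4, 4.8]
width: 0.215
```

```bash
python3 -m pendant '[[[0,0.17,-0.29,0,0,0],[0,0.21,-0.27,0,0,0],[0,0.24,-0.24,0,0,0],[0,0.27,-0.21,0,0,0],[0,0.29,-0.18,0,0,0],[0,0.31,-0.14,0,0,0],[0,0.32,-0.11,0,0,0],[0,0.33,-0.07,0,0,0],[0,0.06,0,0,0,0],[0,0,0,0,0,0],[0,0,0,0,0,0]]]'
python3 -c "
from h import *
save('side','side6')"
```

```text
time: 19.57
tool_pos: [485.4, 301.0, 19.2]
tool_rot: [[-0.989, 0.001, -0.145], [0.145, 0.002, -0.989], [-0.001, -1.0, -0.002]]
contact_force: [-4.3, 5.7, 1.4]
width: 0.212
```

```bash
python3 -m pendant '[[[0,0,0,0,0,0],[0,0,0,0,0,0],[0,0,0,0,0,0],[0,0,0,0,0,0],[0,0,0,0,0,0]]]' 0.5 25
python3 -m pendant '[[[0,-0.2,0,0,0,0],[0,-0.5,0,0,0,0],[0,-1,0,0,0,0],[0,-1,0,0,0,0],[0,0,0,0,0,0]]]'
python3 -m pendant '[[[0,0,0,0,0,0],[0,0,0,0,0,0],[0,0,0,0,0,0],[0,0,0,0,0,0],[0,0,0,0,0,0],[0,0,0,0,0,0]]]' 1
python3 - <<'E'
from h import *
im,d=save("side","side7"); a=cv2.imread("pics/side7.png")[110:290,180:400]; cv2.imwrite("pics/side7c.png",cv2.resize(a,None,fx=3.3,fy=3.3,interpolation=2))
t=F(-82,23,0); plan([*t[:2],39.5],-8.4)
E
```

```text
time: 20.03
tool_pos: [485.0, 298.9, 18.9]
tool_rot: [[-0.989, -0.0, -0.146], [0.146, -0.0, -0.989], [0.0, -1.0, 0.0]]
contact_force: [-0.8, 0.7, 0.3]
width: 0.482
time: 20.45
tool_pos: [487.8, 301.4, 106.2]
tool_rot: [[-0.989, 0.007, -0.145], [0.145, 0.006, -0.989], [-0.006, -1.0, -0.007]]
contact_force: [0.8, 0.9, -0.5]
width: 0.499
time: 20.95
tool_pos: [484.8, 298.9, 99.3]
tool_rot: [[-0.989, -0.001, -0.146], [0.146, -0.001, -0.989], [0.001, -1.0, 0.001]]
contact_force: [-0.6, 0.3, -1.2]
width: 0.11
dyaw -0.0 turn units [-0.0002  0.      0.0001] shift units [-0.003  1.996 -0.061]
```

View pics/side7c.png

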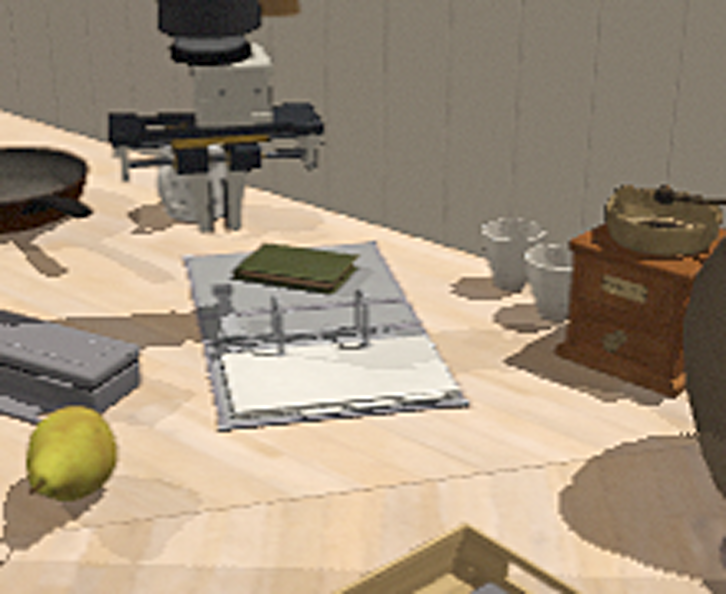

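```bash
python3 -m pendant '[[[0,0.5,-0.06,0,0,0],[0,0.5,0,0,0,0],[0,0.4,0,0,0,0],[0,0.3,0,0,0,0],[0,0.15,0,0,0,0],[0,0.1,0,0,0,0],[0,0.08,0,0,0,0],[0,0.03,0,0,0,0],[0,0,0,0,0,0]]]'
```

```text
time: 21.75
tool_pos: [485.5, 301.0, 39.3]
tool_rot: [[-0.989, 0.001, -0.146], [0.146, 0.0, -0.989], [-0.001, -1.0, -0.0]]
contact_force: [-3.2, -1.8, 6.8]
width: 0.003
```

```bash
python3 -m pendant '[[[0,0.05,0,0,0,0],[0,0.03,0,0,0,0],[0,0,0,0,0,0]]]'
python3 -m pendant '[[[0,-0.3,0,0,0,0],[0,-0.7,0,0,0,0],[0,-1,0,0,0,0],[0,-1,0,0,0,0],[0,-1,0,0,0,0],[0,-0.8,0,0,0,0],[0,0,0,0,0,0],[0,0,0,0,0,0],[0,0,0,0,0,0]]]'
python3 - <<'E'
from h import *
np.set_printoptions(precision=1,suppress=True)
im,d=save("side","side8"); C=cloud("side",d); a=cv2.imread("pics/side8.png")[150:380,180:430]; cv2.imwrite("pics/side8c.png",cv2.resize(a,None,fx=2.6,fy=2.6,interpolation=2))
q=C.reshape(-1,3); f=np.c_[(q[:,:2]-FO)@ex,(q[:,:2]-FO)@ey,q[:,2]]
m=(abs(f[:,0]+82)<12)&(f[:,1]>5)&(f[:,1]<35)&(f[:,2]>20)&(f[:,2]<120); print("lever tip pts",m.sum(),f[m].mean(0),f[m].max(0))
r=regions_of("side","tray")[0]; q=C[r["mask"]]; m=q[(q[:,2]>32)&(q[:,2]<45)]; print("tray",cv2.minAreaRect(m[:,:2].astype(np.float32)))
for t in("garlic","green_book"):
    for r in spot_point("side",t)[:1]: print(t,r)
E
```

```text
time: 22.0
tool_pos: [485.7, 301.1, 38.5]
tool_rot: [[-0.989, 0.002, -0.145], [0.145, 0.001, -0.989], [-0.001, -1.0, -0.001]]
contact_force: [-7.2, -4.7, 22.1]
width: 0.003
time: 22.75
tool_pos: [485.0, 300.9, 179.9]
tool_rot: [[-0.989, 0.0, -0.146], [0.146, 0.001, -0.989], [0.0, -1.0, -0.001]]
contact_force: [-0.5, -0.3, 0.7]
width: 0.007
lever tip pts 33 [-82.9  16.5  34.6] [-74.3  28.1  40.2]
tray ((478.6690673828125, -256.63604736328125), (209.068115234375, 162.3989715576172), 21.366939544677734)
garlic {'point': [408.3, 286.2], 'confidence': 0.87}
green_book {'point': [271.4, 193.0], 'confidence': 0.71}
```

View pics/side8c.png

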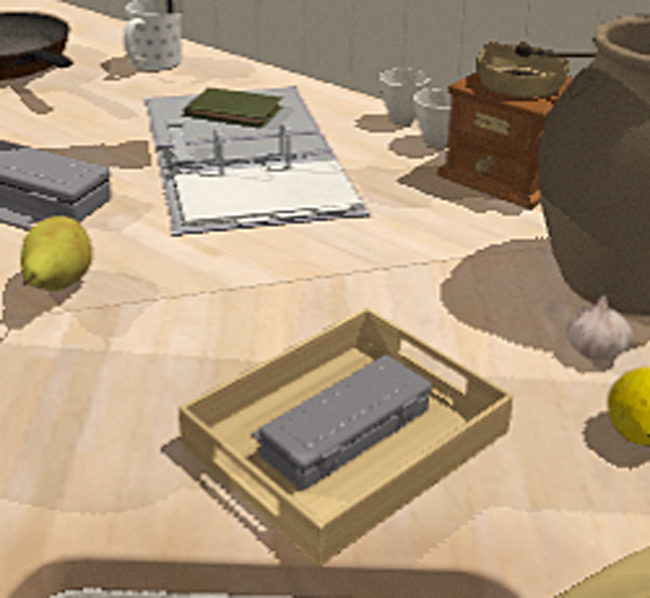

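The picture shows the case flat in the middle of the tray, around pixel (345,420), with the lever down and the rings shut at (220–285,150). The book and garlic have not moved.

```bash
python3 -c "
from rig import job
print(job.close_job())"
```

```text
the job is handed in; nothing more can be done
None
```

The job is done and handed in at about 23 s of the 72 s allowed. I took the smaller case, the one in the file. I pinched the lever and swung it up until the rings opened, then lifted the case straight off the posts. I laid it flat and right way up in the tray, then swung the lever back down and pressed it from above.

What the last checks showed:
- **Case:** the top camera put its body at about (478, -255), turned 21.8°.
- **Tray:** the side camera put its centre at (478.7, -256.6), turned 21.4°. Before the case was set down, the same camera gave (478.6, -256.6), so the tray did not move.
- **Lever and rings:** the roll met the fingers at 39.3 mm, its fully-down height, and I pressed to about 22 N. After the arm withdrew, the lever tip still measured about 35 mm up, and the rings looked shut over the pages.
- **Garlic and book:** both look unmoved in the last picture, and the spotted points agree within about 4 pixels.

**One reading disagreed:** a top-camera fit of the tray after placing gave a box of about 139 x 79 mm, far too small for the tray. The mask probably caught the case instead, so I ignored it.

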